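# Test the conveyor's latching stop button and reset it

## Task

Test the bench conveyor's stop: press the winged mushroom button all the way in so that it stays down by itself when you take the fingers off it, then push its wings round clockwise with the fingers until it springs back out, and let it go. After that, press the square reset button fully in and let it come back up. Only touch and push: grip or lift nothing, do not press the round start button, and leave everything else on the bench where it stands.

Things in the scene. Friction and masses are not known exactly. Their poses are not given: they have to be found in the camera images.
- stop_station: stop station, screwed to the bench: plain grey housing 90 x 90 x 60 mm carrying the winged mushroom button; origin at the centre of its underside, z up. The button's axis is the vertical through the origin
- stop_top (a point): centre of the top face of the mushroom button (on its axis, 96 mm above the bench when out, about 87 mm when latched). Black round head 56 mm in diameter and 20 mm high, crossed by a straight bar 100 mm long, 12 mm wide and 18 mm high whose ends stick out as two wings, 22 mm each beyond the head; the bar's top is the top face. The frame turns with the head: x along the bar, z up
- stop_wing_a (a point): mid-height point in one wing, 42 mm from the axis along +x of the bar, 9 mm below the bar's top and 9 mm above its underside; a wing end lies 50 mm from the axis. Below the wing is free space down to the housing's top (18 mm when out, about 8 mm when latched)
- stop_wing_b (a point): the same in the opposite wing, 42 mm from the axis along -x of the bar
- stop_press (a joint): how far the mushroom is pressed in, m: 0 fully out, 0.0115 hard against its stop. Springy (about 2 N to start, 4 to 6 N to latch, then a hard stop). Pushed beyond about 0.010 it latches and then rests by itself at about 0.0095
- stop_twist (a joint): twist of the mushroom, rad: 0 at rest, grows clockwise seen from above, stop at 0.85. A light spring (0.02 to 0.07 N m) turns it back. When latched, twisting past about 0.55 to 0.75 frees the latch and the head springs out by itself; anticlockwise it does not turn
- reset_top (a point): centre of the top face of the reset button: black SQUARE cap 32 x 32 mm on a grey housing 75 x 75 x 50 mm screwed to the bench; the top stands 66 mm above the bench when out; z up
- reset_cap (a joint): how far the reset button is pressed, m: 0 out, 0.006 fully in; spring of 1.5 to 5 N returns it
- start_top (a point): centre of the top face of the start button, to be left alone: black ROUND flat cap 34 mm in diameter, same housing as the reset button; top 66 mm above the bench; z up
- start_cap (a joint): how far the start button is pressed, m: 0 out, 0.006 fully in
- brass_weight: bystander: small brass scale weight with a knob, 36 mm wide, 49 mm high, origin at the centre of its underside
- mug: bystander: white ceramic mug, 76 mm wide, 90 mm high, origin at the centre of its underside
- tape_roll: bystander: paper ring lying flat, 84 mm wide, 25 mm high, origin at the centre of its underside
- wood_block: bystander: upright wooden block 30 x 24 x 55 mm, between the stations, origin at the centre of its underside
- glue_jar: bystander: small amber jar with steel cap, 30 mm wide, 60 mm high, between the stations, origin at the centre of its underside
- wrench: bystander: steel wrench 160 mm long lying on the bench nearest the robot
Things that resemble listed ones, but are neither listed nor needed, are in the scene too. Leave any red look-alike of the part that bears start_top alone.

How it is judged:
On the way, in this order (a step that is already met when the one before it is completed fails the run):
1. the mushroom button is latched in, with nothing touching it (value of joint stop_press above 0.007 m and contact force between stop_station and the fingers below 0.3 N and contact force between stop_station and the arm below 0.3 N), for 0.2 s.
2. the mushroom button has been twisted clockwise far enough to free its latch (value of joint stop_twist above 0.45 rad).
3. the mushroom button is out again and let go (value of joint stop_press below 0.002 m and value of joint stop_twist below 0.15 rad and contact force between stop_station and the fingers below 0.3 N and contact force between stop_station and the arm below 0.3 N), for 0.2 s.
4. the square reset button is pressed fully in (value of joint reset_cap above 0.0045 m), for 0.05 s.
At the end, for the whole second after the job is handed in: The mushroom button is out (within 2 mm) and turned back (within 0.15 rad), the reset and start buttons are up (within 1.5 mm), every bystander is within 20 mm of where it stood (value of joint stop_press below 0.002 m and value of joint stop_twist below 0.15 rad and value of joint each of reset_cap, start_cap below 0.0015 m and distance of each of brass_weight, mug, tape_roll, wood_block, glue_jar, wrench from where it was at the start of the episode below 0.02 m); the robot touches nothing.
It fails at once if the round start button is pressed (more than 2.5 mm) (value of joint start_cap above 0.0025 m).
It fails at once if the reset button is pressed while the stop button is in (value of joint reset_cap above 0.003 m and value of joint stop_press above 0.004 m).
It fails at once if a bystander is lifted, carried or pushed more than 20 mm (distance of any of brass_weight, mug, tape_roll, wood_block, glue_jar, wrench from where it was at the start of the episode above 0.02 m).
It also fails if it takes over 48 s, if anything falls off the work surface, if the arm or the gripper's body presses on something with over 40 N, if the wrist force passes 120 N, or if a joint passes its speed limit or range.

## Robot

A 6-joint arm with a two-finger parallel gripper is mounted at the origin on the work surface. World frame = base frame: x ahead of the robot, y to its left, z up, the work surface at z = 0. Lengths are in m, angles in rad, forces in N, time in s.
With the tool pointing down it reaches from about 0.2 to 0.875 m from the base axis. Payload 3.4 kg.
Tool frame: the origin (TCP) lies on the centre line of the jaws, within the pads' length; the fingertips stand 25 mm ahead of it and the grasp point (between the pads) lies 6 mm ahead of it; x points along the fingers, z is the direction in which the jaws open and shut, and the axes are right-handed (so a half turn about x gives the same grasp; the last joint's range is limited). The gripper opens to 94 mm and grips with 3 to 60 N. Pads are 16 mm wide; open, the fingers measure 119 mm over their backs; the gripper's body (75 mm by 177 mm) begins 78 mm behind the grasp point.
Start: joints at [1.109, 0.276, 1.505, -0, 1.361, -0.121], TCP at [0.192, 0.542, 0.23] pointing down, gripper open.
Joint ranges: [-2.89, 2.89], [-0.75, 2.08], [0.22, 2.7], [-1.18, 4.32], [0.11, 2.71], [-2.7, 2.7]. Speed limits (rad/s): [2.57, 2.57, 3.14, 3.14, 3.14, 3.14].

## Interface

Orientations are given as a unit quaternion [x, y, z, w].
In Python, from cell import get_obs, eyes, arm, find_in, trace, tip_of gives the robot as it stands.
- The arm moves only by the tool move_arm, never from a script. Its argument "steps" is a list of rows, each an object with "dp": the shift along the tool's x, y, z in m, a list of three; "dr": the turn, a rotation vector about the tool's x, y, z in degrees, a list of three. A call has 1 to 20 rows; each row is the pose to reach, as a shift and turn from the pose commanded when the call began, along the tool's axes at that moment; what a row does not reach only later rows make up. A row lasts 1/12 s, in which the tool goes at most 41.7 mm and 7.16 degrees, less where a joint would pass 70% of its speed; a pose out of reach is approached as far as the arm can. A call with a gripper value outside its range is refused whole. "claw" is the closure, from 0 (fully open) to 1 (shut), set as the call begins (left out, the last holds). The fingers move at their own pace and stop on an object; the grip force is fixed at half the most. Time passes only in rows, so rows that repeat a pose let the fingers close. It gives the time, the measured TCP pose, the force and the opening at its end, in the units of the state.
- get_obs(): the state, without advancing time (a new reading comes with each control period).
- eyes.snapshot(name): name is "side" or "top"; returns (picture, depth): 384x512x3 uint8, blue, green, red; 384x512 float32, m along the optical axis (not along the pixel's ray), 0 where there is no reading.
- eyes.get_calibration(name): a dict with "camera_matrix" (3x3 intrinsics, pixels), "rvec" (rotation vector, rad) and "tvec" (3), from world to camera coordinates, as OpenCV has them. Camera axes: x right, y down, z forward; pixel columns grow to the right and rows downward; lengths in m; the calibration is good to about 2 mm. A picture is of the moment at which its call begins. get_calibration takes no time and is no camera call.
- arm.hand_in(): hands the job in, once; it reports no verdict.
Trained networks look in the newest picture that a camera, given by its name, has taken for a name from the list of things; names that differ only in an ending like _2 or _b are one class to them, and where a whole thing is asked for, a point or a joint stands for the part that bears it (a point fixed in the world has none). Each returns a list of dicts, best first, with "conf" (0 to 1); they miss things now and then, are a little off and sometimes report something else, mostly with a low value. They report only what shows in the picture. A call takes as long as a camera call. They do not tell look-alikes from the thing itself.
- find_in(camera, thing): "xy" ([column, row] in pixels, amid what is visible of it).
- trace(camera, thing): "mask" (384x512 bool, what is visible of it) and "xy" ([column, row] in pixels, amid what is visible of it).
- tip_of(camera, thing): "xy" ([column, row] in pixels: a listed point, or the origin of a listed thing).
The state is a dict: "t": time; "joint_pos": joint angles; "joint_velocities": joint speeds; "effort": joint torques, N m; "ee_pos": TCP position; "ee_rot": TCP orientation; "wrist_force": force on the tool from outside, world axes, zero at the start; "torque": the same for the moment, N m; "finger_gap": finger opening in m.
Only numpy, scipy, OpenCV 4.12 (cv2) and the standard library are available. Lean on these libraries where they do the work, as an engineer would, in place of code of your own. Each camera call takes 0.05 s, during which the arm holds its last target. There are 200 camera calls.

## Working session

There is one attempt and no reset: what is moved stays moved. The work goes in short steps, Python scripts to look and compute and a tool call to move; the robot and the scene stay as the last step left them, time stands still between calls to the robot, and variables do not carry over. Pictures are saved under pics/ and viewed, about 8 in all and at most 12, crops included, and the job is handed in when it is done.

Besides the shell and the picture viewer there is one more tool, called after "Emit:" by a JSON object that holds its "method" and its "body", one argument or row to a line. move_arm: Moves the arm, as the interface text tells. Its arguments: {"type":"object","properties":{"steps":{"type":"array"},"claw":{"type":"number"}},"required":["steps"]}

```bash
mkdir -p pics
cat > h.py <<'E'
import numpy as np, cv2
from cell import get_obs, eyes, arm, find_in, trace, tip_of
def cal(n):
    c=eyes.get_calibration(n); R=cv2.Rodrigues(np.array(c["rvec"],float))[0]
    return np.array(c["camera_matrix"],float),R,np.array(c["tvec"],float).ravel()
def atz(n,xy,z):
    K,R,t=cal(n); d=R.T@np.linalg.inv(K)@np.array([xy[0],xy[1],1.]); o=-R.T@t
    return o+d*(z-o[2])/d[2]
def cloud(n,D):
    K,R,t=cal(n); v,u=np.mgrid[:384,:512]; p=np.stack([(u-K[0,2])/K[0,0]*D,(v-K[1,2])/K[1,1]*D,D],-1)
    return (p-t)@R
E
python3 - <<'E'
from h import *
P={}
for n in("top","side"):
    P[n],D=eyes.snapshot(n); np.save(n+"_d.npy",D); cv2.imwrite(f"pics/{n}0.png",P[n])
    for th,z in(("stop_top",.096),("stop_wing_a",.087),("reset_top",.066),("start_top",.066)):
        for d in tip_of(n,th)[:4]: print(n,th,np.round(d["xy"]),round(d["conf"],2),atz(n,d["xy"],z).round(3))
o=get_obs();print(o)
cv2.imwrite("pics/both.png",cv2.resize(np.vstack([P["top"],P["side"]]),None,fx=.78,fy=.78))
E
```

```text
top stop_top [387. 176.] 0.58 [ 0.579 -0.307  0.096]
top stop_wing_a [395. 168.] 0.85 [ 0.607 -0.335  0.087]
top stop_wing_a [374. 188.] 0.57 [ 0.545 -0.269  0.087]
top reset_top [274. 178.] 0.47 [0.578 0.026 0.066]
top reset_top [332. 183.] 0.46 [ 0.563 -0.147  0.066]
top start_top [127. 153.] 0.67 [0.651 0.474 0.066]
top start_top [169. 132.] 0.61 [0.715 0.349 0.066]
top start_top [174. 226.] 0.53 [0.43  0.324 0.066]
top start_top [230. 143.] 0.46 [0.683 0.161 0.066]
side stop_top [337. 273.] 0.62 [ 0.582 -0.298  0.096]
side stop_wing_a [358. 286.] 0.71 [ 0.608 -0.333  0.087]
side stop_wing_a [316. 271.] 0.63 [ 0.553 -0.268  0.087]
side reset_top [269. 203.] 0.72 [0.568 0.026 0.066]
side reset_top [333. 311.] 0.16 [ 0.545 -0.355  0.066]
side start_top [232. 155.] 0.65 [0.562 0.327 0.066]
side start_top [302. 268.] 0.49 [ 0.543 -0.228  0.066]
side start_top [192. 161.] 0.46 [0.438 0.336 0.066]
side start_top [277. 142.] 0.44 [0.724 0.363 0.066]
{'t': 0.5, 'joint_pos': array([ 1.10903376e+00,  2.75911327e-01,  1.50496812e+00,  1.26796476e-05,
        1.36067188e+00, -1.21012315e-01]), 'joint_velocities': array([ 0.00157433,  0.00028272,  0.00033226, -0.00140381,  0.00076759,
        0.0008312 ]), 'effort': array([-6.05264049e-04, -4.04085517e+01, -2.37288219e+01,  7.01320474e-02,
        2.58028158e-02, -1.73469107e-05]), 'ee_pos': array([0.19217369, 0.54194633, 0.23045935]), 'ee_rot': array([-0.40797304,  0.5775264 ,  0.40799461,  0.57754797]), 'wrist_force': array([-0.05199427, -0.06321909, -0.75664127]), 'torque': array([ 0.05949584, -0.0431991 , -0.01520639]), 'finger_gap': 0.09425526669352635}
```

View pics/top0.png

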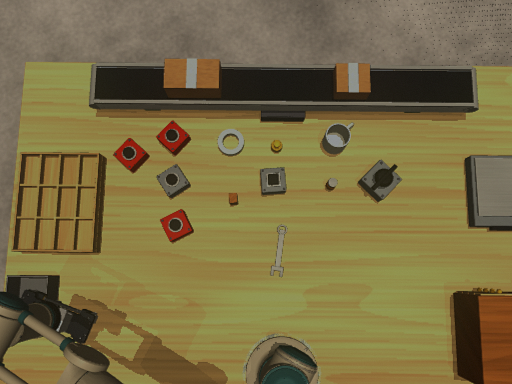

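View pics/side0.png

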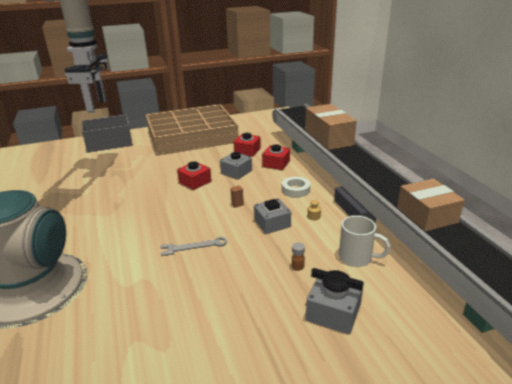

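Run:
```python
from h import *
def fit(m):
    return np.round([m[:,0].mean(),m[:,1].mean()],4)
for n in("top","side"):
    im=cv2.imread(f"pics/{n}0.png"); D=np.load(n+"_d.npy"); C=cloud(n,D); ok=D>0
    dark=im.max(2)<60
    for nm,c,zlo,zhi,r in(("stop",(.580,-.302),.088,.11,.06),("reset",(.572,.026),.061,.075,.03),("start",(.565,.325),.061,.075,.03)):
        near=(np.hypot(C[...,0]-c[0],C[...,1]-c[1])<r)&ok&(C[...,2]>zlo)&(C[...,2]<zhi)
        p=C[near]; print(n,nm,len(p),p.mean(0).round(4) if len(p) else'',np.median(p[:,2]).round(4) if len(p) else'')
        if len(p)>5:
            (cx,cy),(w,h),a=cv2.minAreaRect(p[:,:2].astype(np.float32)*1000); print("  rect",round(cx),round(cy),round(w),round(h),round(a,1))
            if nm=="stop":
                w,V=np.linalg.eigh(np.cov(p[:,:2].T)); print("  axis deg",np.degrees(np.arctan2(*V[::-1,1])).round(1))
        if nm=="stop":
            q=C[(np.hypot(C[...,0]-c[0],C[...,1]-c[1])<.075)&ok&(C[...,2]>.05)&(C[...,2]<.068)]
            if len(q)>5: print("  housing rect",cv2.minAreaRect(q[:,:2].astype(np.float32)*1000))
        else:
            q=C[(np.hypot(C[...,0]-c[0],C[...,1]-c[1])<.06)&ok&(C[...,2]>.042)&(C[...,2]<.058)]
            if len(q)>5: print("  housing rect",cv2.minAreaRect(q[:,:2].astype(np.float32)*1000))
t=cv2.imread("pics/top0.png");s=cv2.imread("pics/side0.png")
f=lambda i,x,y:cv2.resize(i[y-32:y+32,x-32:x+32],(260,260),interpolation=cv2.INTER_CUBIC)
cv2.imwrite("pics/crop.png",np.vstack([np.hstack([f(t,381,180),f(t,273,180),f(t,172,180)]),np.hstack([f(s,336,293),f(s,272,212),f(s,236,163)])]))
```

```text
top stop 245 [ 0.5777 -0.2988  0.0929] 0.0927
  rect 579 -298 47 92 23.3
  axis deg 136.2
  housing rect ((578.251220703125, -300.1966857910156), (87.72339630126953, 91.11609649658203), 45.276214599609375)
top reset 93 [0.575  0.0294 0.0649] 0.0647
  rect 574 30 31 30 0.4
  housing rect ((575.34130859375, 29.16153335571289), (74.78816223144531, 74.76837158203125), 4.971634864807129)
top start 82 [0.5712 0.3369 0.0651] 0.0646
  rect 571 336 31 27 3.4
  housing rect ((571.5091552734375, 337.7809143066406), (75.71676635742188, 74.8915786743164), 34.808258056640625)
side stop 521 [ 0.5767 -0.3043  0.0926] 0.0925
  rect 577 -303 45 92 66.5
  axis deg 135.7
  housing rect ((568.8541870117188, -311.513916015625), (64.5169448852539, 89.39561462402344), 45.42414093017578)
side reset 98 [0.5746 0.0259 0.0645] 0.0646
  rect 576 27 32 33 2.9
  housing rect ((574.3990478515625, 25.636207580566406), (74.02237701416016, 74.94607543945312), 4.843555927276611)
side start 47 [0.5715 0.3339 0.0647] 0.0647
  rect 572 335 30 32 8.4
  housing rect ((570.777587890625, 334.58599853515625), (78.33370971679688, 78.0307846069336), 31.170251846313477)
```

View pics/crop.png

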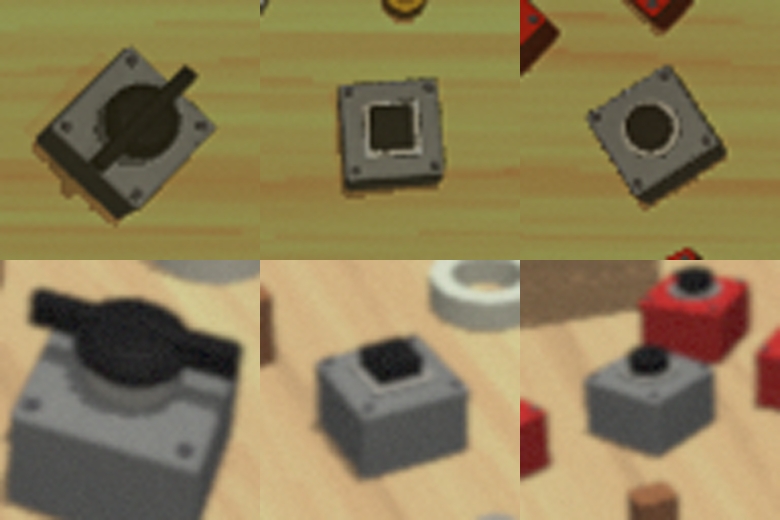

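```bash
cat >> h.py <<'E'
from scipy.spatial.transform import Rotation as Ro
def plan(p,yaw):
    "tool-axis shift & turn to reach TCP p, jaw axis at yaw (deg, mod 180), tool down"
    o=get_obs(); R=Ro.from_quat(o["ee_rot"]); y=np.radians(yaw); best=None
    for s in(1,-1):
        x=np.array([0,0,-1.]); z=s*np.array([np.cos(y),np.sin(y),0]); T=Ro.from_matrix(np.stack([x,np.cross(z,x),z],1))
        print("dp",R.inv().apply(np.array(p)-o["ee_pos"]).round(4),"dr",np.degrees((R.inv()*T).as_rotvec()).round(1),"t",round(o["t"],2))
    print("axes\n",R.as_matrix().round(3),o["joint_pos"].round(2))
E
python3 -c "
from h import *
plan((.578,-.301,.20),-10)"
```

```text
dp [ 0.0304 -0.6454 -0.6655] dr [80.5  0.  -0. ] t 0.5
dp [ 0.0304 -0.6454 -0.6655] dr [-99.5   0.    0. ] t 0.5
axes
 [[ 0.    -0.943  0.334]
 [ 0.     0.334  0.943]
 [-1.     0.     0.   ]] [ 1.11  0.28  1.5   0.    1.36 -0.12]
```

Emit:
{"method": "move_arm", "body": {
  "steps": [
    {"dp": [0, -0.645, -0.665], "dr": [80.5, 0, 0]},
    {"dp": [0, -0.645, -0.665], "dr": [80.5, 0, 0]},
    {"dp": [0, -0.645, -0.665], "dr": [80.5, 0, 0]},
    {"dp": [0, -0.645, -0.665], "dr": [80.5, 0, 0]},
    {"dp": [0, -0.645, -0.665], "dr": [80.5, 0, 0]},
    {"dp": [0, -0.645, -0.665], "dr": [80.5, 0, 0]},
    {"dp": [0, -0.645, -0.665], "dr": [80.5, 0, 0]},
    {"dp": [0, -0.645, -0.665], "dr": [80.5, 0, 0]},
    {"dp": [0, -0.645, -0.665], "dr": [80.5, 0, 0]},
    {"dp": [0, -0.645, -0.665], "dr": [80.5, 0, 0]},
    {"dp": [0, -0.645, -0.665], "dr": [80.5, 0, 0]},
    {"dp": [0, -0.645, -0.665], "dr": [80.5, 0, 0]},
    {"dp": [0, -0.645, -0.665], "dr": [80.5, 0, 0]},
    {"dp": [0, -0.645, -0.665], "dr": [80.5, 0, 0]},
    {"dp": [0, -0.645, -0.665], "dr": [80.5, 0, 0]},
    {"dp": [0, -0.645, -0.665], "dr": [80.5, 0, 0]},
    {"dp": [0, -0.645, -0.665], "dr": [80.5, 0, 0]},
    {"dp": [0, -0.645, -0.665], "dr": [80.5, 0, 0]},
    {"dp": [0, -0.645, -0.665], "dr": [80.5, 0, 0]},
    {"dp": [0, -0.645, -0.665], "dr": [80.5, 0, 0]}
  ],
  "claw": 1
}}

```text
t: 2.17
ee_pos: [0.5395, -0.2179, 0.2305]
ee_rot: [0.062, 0.704, -0.062, 0.704]
wrist_force: [1.2, -0.3, -0.4]
finger_gap: 0.0003
```

```bash
python3 -c "
from h import *
plan((.578,-.301,.135),-10)"
```

```text
dp [ 0.0955 -0.0751  0.0524] dr [-0.1  0.  -0. ] t 2.17
dp [ 0.0955 -0.0751  0.0524] dr [179.9  -0.   -0. ] t 2.17
axes
 [[ 0.     0.175  0.985]
 [ 0.     0.985 -0.175]
 [-1.     0.     0.   ]] [-0.5   0.29  1.49  0.    1.37 -0.33]
```

Emit:
{"method": "move_arm", "body": {
  "steps": [
    {"dp": [0, -0.075, 0.052], "dr": [0, 0, 0]},
    {"dp": [0, -0.075, 0.052], "dr": [0, 0, 0]},
    {"dp": [0, -0.075, 0.052], "dr": [0, 0, 0]},
    {"dp": [0.0955, -0.075, 0.052], "dr": [0, 0, 0]},
    {"dp": [0.0955, -0.075, 0.052], "dr": [0, 0, 0]},
    {"dp": [0.0955, -0.075, 0.052], "dr": [0, 0, 0]},
    {"dp": [0.0955, -0.075, 0.052], "dr": [0, 0, 0]}
  ]
}}

```text
t: 2.75
ee_pos: [0.5744, -0.2966, 0.1302]
ee_rot: [0.064, 0.707, -0.06, 0.701]
wrist_force: [-0.5, 1.0, 0.0]
finger_gap: 0.0003
```

Run:
```python
from h import *
plan((.578,-.301,.135),-10)
im,_=eyes.snapshot("side"); t,_=eyes.snapshot("top")
f=lambda i,x,y:cv2.resize(i[y-45:y+45,x-45:x+45],(390,390),interpolation=cv2.INTER_CUBIC)
cv2.imwrite("pics/a.png",np.hstack([f(t,381,175),f(im,336,270)]))
```

```text
dp [-0.0049 -0.0037  0.0043] dr [-0.  -0.5 -0.2] t 2.75
dp [-0.0049 -0.0037  0.0043] dr [180.   -0.4   0.8] t 2.75
axes
 [[-0.008  0.174  0.985]
 [ 0.006  0.985 -0.174]
 [-1.     0.004 -0.009]] [-0.58  0.45  1.49  0.    1.21 -0.41]
```

View pics/a.png

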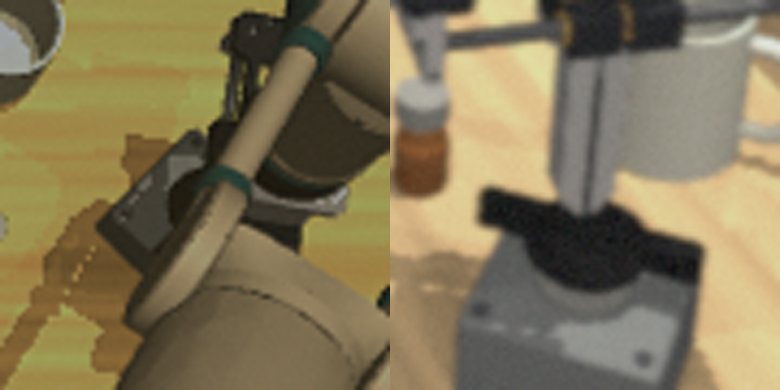

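Emit:
{"method": "move_arm", "body": {
  "steps": [
    {"dp": [0, 0, 0], "dr": [0, 0, 0]},
    {"dp": [0, 0, 0], "dr": [0, 0, 0]},
    {"dp": [0, 0, 0], "dr": [0, 0, 0]}
  ]
}}

```text
t: 3.1
ee_pos: [0.5782, -0.2991, 0.137]
ee_rot: [0.061, 0.703, -0.062, 0.706]
wrist_force: [0.1, -0.2, 1.0]
finger_gap: 0.0006
```

Emit:
{"method": "move_arm", "body": {
  "steps": [
    {"dp": [0.008, -0.002, 0], "dr": [0, 0, 0]},
    {"dp": [0.014, -0.002, 0], "dr": [0, 0, 0]},
    {"dp": [0.018, -0.002, 0], "dr": [0, 0, 0]},
    {"dp": [0.021, -0.002, 0], "dr": [0, 0, 0]},
    {"dp": [0.023, -0.002, 0], "dr": [0, 0, 0]},
    {"dp": [0.025, -0.002, 0], "dr": [0, 0, 0]},
    {"dp": [0.026, -0.002, 0], "dr": [0, 0, 0]},
    {"dp": [0.026, -0.002, 0], "dr": [0, 0, 0]},
    {"dp": [0.026, -0.002, 0], "dr": [0, 0, 0]}
  ]
}}

```text
t: 3.85
ee_pos: [0.5772, -0.301, 0.1097]
ee_rot: [0.061, 0.704, -0.062, 0.705]
wrist_force: [-0.4, -0.3, 6.2]
finger_gap: 0.0001
```

Emit:
{"method": "move_arm", "body": {
  "steps": [
    {"dp": [0.001, 0, 0], "dr": [0, 0, 0]},
    {"dp": [0.002, 0, 0], "dr": [0, 0, 0]},
    {"dp": [0.002, 0, 0], "dr": [0, 0, 0]}
  ]
}}

```text
t: 4.1
ee_pos: [0.5773, -0.301, 0.1096]
ee_rot: [0.061, 0.704, -0.062, 0.705]
wrist_force: [-2.7, 0.1, 14.2]
finger_gap: 0.001
```

Emit:
{"method": "move_arm", "body": {
  "steps": [
    {"dp": [-0.01, 0, 0], "dr": [0, 0, 0]},
    {"dp": [-0.03, 0, 0], "dr": [0, 0, 0]},
    {"dp": [-0.042, 0, 0], "dr": [0, 0, 0]},
    {"dp": [-0.042, 0, 0], "dr": [0, 0, 0]},
    {"dp": [-0.042, 0, 0], "dr": [0, 0, 0]},
    {"dp": [-0.042, 0, 0], "dr": [0, 0, 0]},
    {"dp": [-0.042, 0, 0], "dr": [0, 0, 0]}
  ],
  "claw": 0.25
}}

```text
t: 4.68
ee_pos: [0.5761, -0.3, 0.1474]
ee_rot: [0.062, 0.705, -0.061, 0.703]
wrist_force: [-0.8, 0.7, -0.6]
finger_gap: 0.0437
```

Run:
```python
from h import *
plan((.578,-.301,.150),-10)
print(get_obs()["finger_gap"])
im,D=eyes.snapshot("side"); C=cloud("side",D)
m=(np.hypot(C[...,0]-.577,C[...,1]+.302)<.055)&(C[...,2]>.072)&(C[...,2]<.105)&(im.max(2)<60)
print(np.percentile(C[m][:,2],[10,50,90]),m.sum())
f=lambda i,x,y:cv2.resize(i[y-45:y+45,x-45:x+45],(450,450),interpolation=cv2.INTER_CUBIC)
cv2.imwrite("pics/b.png",f(im,336,270))
```

```text
dp [-0.0026 -0.0006  0.002 ] dr [-0.  -0.2 -0.1] t 4.68
dp [-0.0026 -0.0006  0.002 ] dr [ 1.8e+02 -1.0e-01  2.0e-01] t 4.68
axes
 [[-0.002  0.174  0.985]
 [ 0.002  0.985 -0.174]
 [-1.     0.001 -0.003]] [-0.59  0.44  1.46  0.    1.24 -0.41]
0.04365951247536883
[0.0753813  0.08233972 0.08657443] 680
```

View pics/b.png

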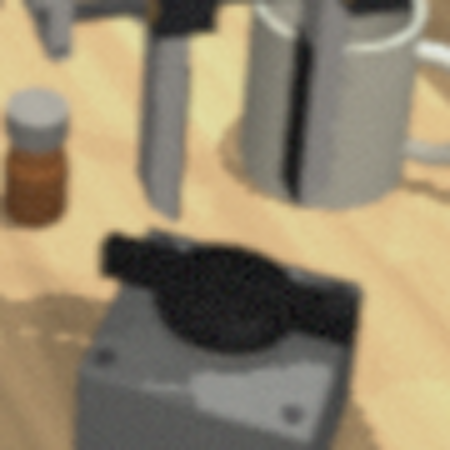

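Emit:
{"method": "move_arm", "body": {
  "steps": [
    {"dp": [0, 0, 0.001], "dr": [0, 0, 0]},
    {"dp": [0, 0, 0.001], "dr": [0, 0, 0]},
    {"dp": [0, 0, 0.001], "dr": [0, 0, 0]},
    {"dp": [0, 0, 0.001], "dr": [0, 0, 0]},
    {"dp": [0, 0, 0.001], "dr": [0, 0, 0]}
  ],
  "claw": 0.22
}}

```text
t: 5.15
ee_pos: [0.5779, -0.3008, 0.1488]
ee_rot: [0.062, 0.704, -0.062, 0.704]
wrist_force: [0.2, 0.7, -0.1]
finger_gap: 0.0732
```

Emit:
{"method": "move_arm", "body": {
  "steps": [
    {"dp": [0.012, 0, 0], "dr": [0, 0, 0]},
    {"dp": [0.024, 0, 0], "dr": [0, 0, 0]},
    {"dp": [0.036, 0, 0], "dr": [0, 0, 0]},
    {"dp": [0.044, 0, 0], "dr": [0, 0, 0]},
    {"dp": [0.05, 0, 0], "dr": [0, 0, 0]},
    {"dp": [0.05, 0, 0], "dr": [0, 0, 0]},
    {"dp": [0.05, 0, 0], "dr": [0, 0, 0]}
  ]
}}

```text
t: 5.73
ee_pos: [0.5779, -0.3008, 0.0989]
ee_rot: [0.062, 0.704, -0.062, 0.704]
wrist_force: [0.0, 0.1, 0.2]
finger_gap: 0.0731
```

Emit:
{"method": "move_arm", "body": {
  "steps": [
    {"dp": [0, 0, 0], "dr": [5, 0, 0]},
    {"dp": [0, 0, 0], "dr": [10, 0, 0]},
    {"dp": [0, 0, 0], "dr": [14, 0, 0]},
    {"dp": [0, 0, 0], "dr": [18, 0, 0]},
    {"dp": [0, 0, 0], "dr": [22, 0, 0]},
    {"dp": [0, 0, 0], "dr": [26, 0, 0]},
    {"dp": [0, 0, 0], "dr": [30, 0, 0]},
    {"dp": [0, 0, 0], "dr": [34, 0, 0]},
    {"dp": [0, 0, 0], "dr": [38, 0, 0]},
    {"dp": [0, 0, 0], "dr": [42, 0, 0]},
    {"dp": [0, 0, 0], "dr": [46, 0, 0]},
    {"dp": [0, 0, 0], "dr": [50, 0, 0]},
    {"dp": [0, 0, 0], "dr": [53, 0, 0]},
    {"dp": [0, 0, 0], "dr": [56, 0, 0]},
    {"dp": [0, 0, 0], "dr": [58, 0, 0]},
    {"dp": [0, 0, 0], "dr": [60, 0, 0]},
    {"dp": [0, 0, 0], "dr": [60, 0, 0]},
    {"dp": [0, 0, 0], "dr": [60, 0, 0]}
  ]
}}

```text
t: 7.23
ee_pos: [0.5782, -0.3012, 0.0999]
ee_rot: [0.405, 0.579, -0.405, 0.58]
wrist_force: [-0.8, 0.1, 1.3]
finger_gap: 0.0731
```

Run:
```python
from h import *
o=get_obs();print(o["torque"],o["joint_pos"].round(2))
im,D=eyes.snapshot("side"); C=cloud("side",D)
m=(np.hypot(C[...,0]-.577,C[...,1]+.302)<.055)&(C[...,2]>.065)&(C[...,2]<.11)&(im.max(2)<60)
print(np.percentile(C[m][:,2],[10,50,90]),m.sum())
f=lambda i,x,y:cv2.resize(i[y-45:y+45,x-45:x+45],(450,450),interpolation=cv2.INTER_CUBIC)
cv2.imwrite("pics/c.png",f(im,336,270))
```

```text
[-0.12669703  0.28439115  0.02367515] [-0.59  0.48  1.52 -0.    1.14  0.63]
[0.08364167 0.09121933 0.09556399] 679
```

View pics/c.png

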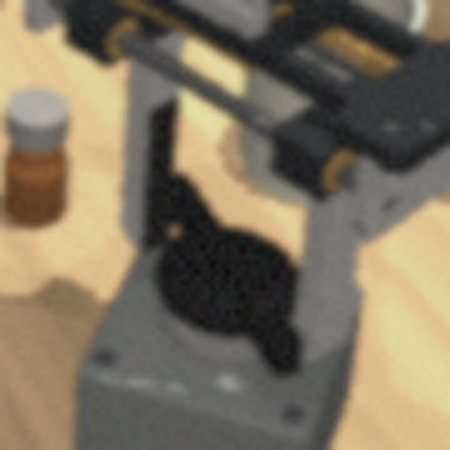

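The wings are twisted and the head has risen by about 9 mm, so it is out. Next I turn back and lift.

Emit:
{"method": "move_arm", "body": {
  "steps": [
    {"dp": [0, 0, 0], "dr": [-6, 0, 0]},
    {"dp": [0, 0, 0], "dr": [-12, 0, 0]},
    {"dp": [0, 0, 0], "dr": [-18, 0, 0]},
    {"dp": [0, 0, 0], "dr": [-24, 0, 0]},
    {"dp": [0, 0, 0], "dr": [-30, 0, 0]},
    {"dp": [0, 0, 0], "dr": [-36, 0, 0]},
    {"dp": [0, 0, 0], "dr": [-42, 0, 0]},
    {"dp": [0, 0, 0], "dr": [-48, 0, 0]},
    {"dp": [0, 0, 0], "dr": [-54, 0, 0]},
    {"dp": [0, 0, 0], "dr": [-60, 0, 0]},
    {"dp": [0, 0, 0], "dr": [-60, 0, 0]},
    {"dp": [0, 0, 0], "dr": [-60, 0, 0]},
    {"dp": [-0.02, 0, 0], "dr": [-60, 0, 0]},
    {"dp": [-0.05, 0, 0], "dr": [-60, 0, 0]},
    {"dp": [-0.09, 0, 0], "dr": [-60, 0, 0]},
    {"dp": [-0.09, 0, 0], "dr": [-60, 0, 0]},
    {"dp": [-0.09, 0, 0], "dr": [-60, 0, 0]},
    {"dp": [-0.09, 0, 0], "dr": [-60, 0, 0]}
  ]
}}

```text
t: 8.78
ee_pos: [0.5777, -0.3006, 0.1888]
ee_rot: [0.062, 0.704, -0.062, 0.704]
wrist_force: [0.3, 0.1, -0.6]
finger_gap: 0.0734
```

Run:
```python
from h import *
im,D=eyes.snapshot("side"); C=cloud("side",D)
m=(np.hypot(C[...,0]-.577,C[...,1]+.302)<.055)&(C[...,2]>.088)&(C[...,2]<.11)&(im.max(2)<60)
print(np.percentile(C[m][:,2],[10,50,90]),m.sum()); w,V=np.linalg.eigh(np.cov(C[m][:,:2].T)); print("axis",np.degrees(np.arctan2(*V[::-1,1])))
f=lambda i,x,y:cv2.resize(i[y-45:y+45,x-45:x+45],(450,450),interpolation=cv2.INTER_CUBIC)
cv2.imwrite("pics/d.png",f(im,336,270))
plan((.575,.0275,.19),-10)
```

```text
[0.08951062 0.09256224 0.09550345] 451
axis 136.39978180174631
dp [-0.0018  0.3223 -0.0595] dr [-0.1 -0.1 -0.1] t 8.83
dp [-0.0018  0.3223 -0.0595] dr [ 1.799e+02 -1.000e-01  2.000e-01] t 8.83
axes
 [[-0.002  0.175  0.985]
 [ 0.001  0.985 -0.175]
 [-1.     0.001 -0.002]] [-0.59  0.41  1.4   0.    1.33 -0.41]
```

View pics/d.png

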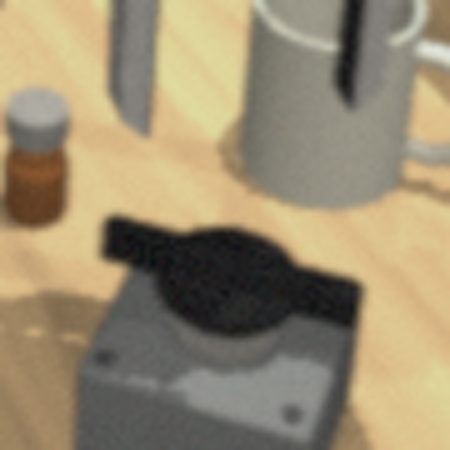

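The head is out again and turned back, with the bar at 136° as before. Next is the reset button.

Emit:
{"method": "move_arm", "body": {
  "steps": [
    {"dp": [0, 0.04, -0.0075], "dr": [0, 0, 0]},
    {"dp": [0, 0.08, -0.015], "dr": [0, 0, 0]},
    {"dp": [0, 0.12, -0.022], "dr": [0, 0, 0]},
    {"dp": [0, 0.16, -0.03], "dr": [0, 0, 0]},
    {"dp": [0, 0.2, -0.037], "dr": [0, 0, 0]},
    {"dp": [0, 0.24, -0.044], "dr": [0, 0, 0]},
    {"dp": [0, 0.28, -0.052], "dr": [0, 0, 0]},
    {"dp": [0, 0.31, -0.057], "dr": [0, 0, 0]},
    {"dp": [0, 0.322, -0.059], "dr": [0, 0, 0]},
    {"dp": [0, 0.322, -0.059], "dr": [0, 0, 0]},
    {"dp": [0.04, 0.322, -0.059], "dr": [0, 0, 0]},
    {"dp": [0.075, 0.322, -0.059], "dr": [0, 0, 0]},
    {"dp": [0.075, 0.322, -0.059], "dr": [0, 0, 0]},
    {"dp": [0.075, 0.322, -0.059], "dr": [0, 0, 0]},
    {"dp": [0.075, 0.322, -0.059], "dr": [0, 0, 0]},
    {"dp": [0.075, 0.322, -0.059], "dr": [0, 0, 0]}
  ],
  "claw": 1
}}

```text
t: 10.17
ee_pos: [0.5776, 0.0255, 0.1159]
ee_rot: [0.062, 0.703, -0.062, 0.706]
wrist_force: [-1.0, -0.0, -0.2]
finger_gap: 0.0007
```

Run:
```python
from h import *
im,D=eyes.snapshot("side")
f=lambda i,x,y:cv2.resize(i[y-45:y+45,x-45:x+45],(450,450),interpolation=cv2.INTER_CUBIC)
cv2.imwrite("pics/e.png",f(im,270,200))
plan((.575,.0275,.083),-10)
```

```text
dp [ 0.033   0.0013 -0.0029] dr [-0.1  0.2 -0. ] t 10.22
dp [ 0.033   0.0013 -0.0029] dr [179.9  -0.   -0.4] t 10.22
axes
 [[ 0.004  0.175  0.985]
 [-0.     0.985 -0.175]
 [-1.     0.     0.004]] [-0.08  0.36  1.68 -0.    1.1   0.1 ]
```

View pics/e.png

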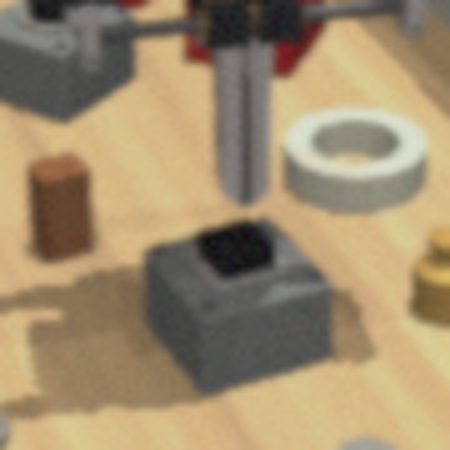

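Emit:
{"method": "move_arm", "body": {
  "steps": [
    {"dp": [0.01, 0.001, -0.002], "dr": [0, 0, 0]},
    {"dp": [0.018, 0.001, -0.002], "dr": [0, 0, 0]},
    {"dp": [0.023, 0.001, -0.002], "dr": [0, 0, 0]},
    {"dp": [0.027, 0.001, -0.002], "dr": [0, 0, 0]},
    {"dp": [0.03, 0.001, -0.002], "dr": [0, 0, 0]},
    {"dp": [0.032, 0.001, -0.002], "dr": [0, 0, 0]},
    {"dp": [0.032, 0.001, -0.002], "dr": [0, 0, 0]},
    {"dp": [0.032, 0.001, -0.002], "dr": [0, 0, 0]}
  ]
}}

```text
t: 10.88
ee_pos: [0.5736, 0.028, 0.0849]
ee_rot: [0.062, 0.704, -0.062, 0.705]
wrist_force: [-5.1, 0.2, 20.7]
finger_gap: 0.0008
```

The wrist force of 20.7 N shows the cap is on its hard stop, so I lift off.

Emit:
{"method": "move_arm", "body": {
  "steps": [
    {"dp": [-0.02, 0, 0], "dr": [0, 0, 0]},
    {"dp": [-0.06, 0, 0], "dr": [0, 0, 0]},
    {"dp": [-0.1, 0, 0], "dr": [0, 0, 0]},
    {"dp": [-0.12, 0, 0], "dr": [0, 0, 0]},
    {"dp": [-0.12, 0, 0], "dr": [0, 0, 0]},
    {"dp": [-0.12, 0, 0], "dr": [0, 0, 0]},
    {"dp": [-0.12, 0, 0], "dr": [0, 0, 0]},
    {"dp": [-0.12, 0, 0], "dr": [0, 0, 0]}
  ]
}}

```text
t: 11.55
ee_pos: [0.5727, 0.028, 0.1997]
ee_rot: [0.062, 0.706, -0.062, 0.703]
wrist_force: [-0.7, 0.4, -0.1]
finger_gap: 0.0005
```

Run:
```python
from h import *
im,D=eyes.snapshot("side"); C=cloud("side",D); D0=np.load("side_d.npy"); old=cv2.imread("pics/side0.png")
for nm,c in(("reset",(.575,.027)),("start",(.5715,.335)),("stop",(.577,-.302))):
    h=lambda C,im:np.percentile(C[(np.hypot(C[...,0]-c[0],C[...,1]-c[1])<.02)&(im.max(2)<60)&(C[...,2]>.05)&(C[...,2]<.11)][:,2],[50,80]).round(4)
    print(nm,"before",h(cloud("side",D0),old),"now",h(C,im))
cv2.imwrite("pics/f.png",im); print(get_obs()["wrist_force"],get_obs()["t"])
```

```text
reset before [0.0641 0.0652] now [0.0641 0.0653]
start before [0.0636 0.0661] now [0.0636 0.0654]
stop before [0.0921 0.0945] now [0.0924 0.0945]
[-0.87865271  0.82472696  0.20682936] 11.6
```

View pics/f.png

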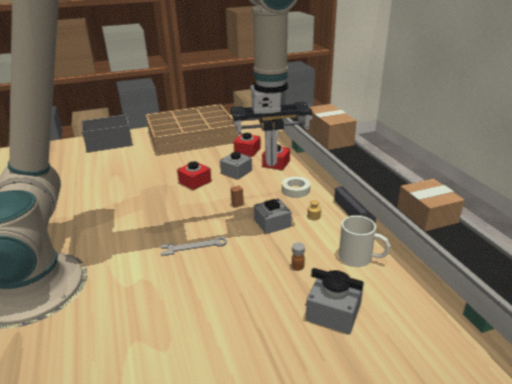

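Everything stands where it was, and all the buttons are up.

```bash
python3 -c "
from cell import arm
print(arm.hand_in())"
```

```text
the job is handed in; nothing more can be done
None
```

The job is done and handed in at about 11.6 s of the 48 s allowed; the hand-in reported no verdict.

- **Stop button:** I pressed it with the closed fingers to its hard stop (14 N at the wrist). It stayed latched after I lifted off. I then set the open fingers beside the wings and turned them clockwise by 60°, and the head sprang out, rising about 9 mm. I turned back and lifted clear.
- **Reset button:** I pressed the square button to its hard stop (21 N, fingertips at about 60 mm against 66 mm for the cap when out) and released it.

In the last picture, the heights of the stop, reset and start buttons match the first picture to within 1 mm. Before I moved to the reset button, the bar measured 136° both times. By eye the bystanders stand where they were; I did not measure their positions. The fingers ended about 0.1 m above the reset button, touching nothing. No check failed or disagreed.

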